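Reset the clamped rail stop to the index tab

ROBOT

A 6-joint arm with a two-finger parallel gripper is mounted at the origin on the work surface. World frame = base frame: x ahead of the robot, y to its left, z up, the work surface at z = 0. Lengths are in m, angles in rad, forces in N, time in s.
With the tool pointing down it reaches from about 0.3 to 1 m from the base axis. Payload 5.1 kg.
Tool frame: the origin (TCP) lies midway between the tips of the shut fingers; the grasp point (between the pads) lies 19 mm behind it (arm.hold_point_z is the distance from the TCP to the grasp point, in m); z points along the fingers, y is the line along which they close (so a half turn about z gives the same grasp; the last joint's range is limited). The gripper opens to 95 mm and grips with 3 to 60 N. Pads are 20 mm wide; open, the fingers measure 119 mm over their backs; the gripper's body (75 mm by 180 mm) begins 59 mm behind the grasp point.
Start: joints at [-1.367, 0.124, 1.65, -0, 1.367, -0.083], TCP at [0.184, -0.623, 0.215] pointing down, gripper open.
Joint ranges: [-2.61, 2.61], [-1.02, 2.33], [0.03, 2.71], [-1.35, 4.49], [0.32, 2.68], [-2.91, 2.91]. Speed limits (rad/s): [2.57, 2.57, 3.14, 3.14, 3.14, 3.14].

INTERFACE

Orientations are given as a unit quaternion [w, x, y, z].
In Python, from plant import arm gives the robot as it stands.
- The arm moves only by the tool send_rows, never from a script. Its argument "steps" is a list that holds one entry, the list of rows, each a list of 5 numbers: the opening, from 0 (shut) to 1 (fully open), then the shift along the tool's x, y, z in m, then the turn about the tool's z in rad. In form: [[[fingers, x, y, z, twist], ...]]. A call has 1 to 8 rows; each row is the pose to reach, as a shift and turn from the pose commanded when the call began, along the tool's axes at that moment; what a row does not reach only later rows make up. A row lasts 1/12 s, in which the tool goes at most 41.7 mm and 7.16 degrees, less where a joint would pass 70% of its speed; a pose out of reach is approached as far as the arm can. A call with a gripper value outside its range is refused whole. The fingers move at their own pace and stop on an object; the grip force is fixed at half the most. Time passes only in rows, so rows that repeat a pose let the fingers close. It gives the time, the measured TCP pose, the force, the opening and the grip force at its end, in the units of the state.
- arm.state(): the state, without advancing time (a new reading comes with each control period).
- arm.snapshot(name): name is "side" or "top"; returns the picture (384x512x3 uint8, red, green, blue); there is no depth.
- arm.get_calibration(name): a dict with "vfov" (degrees; the focal length in pixels is half the picture's height over the tangent of half this angle, whatever the lens; pixels are square), "cx", "cy" (the principal point, pixels), "camera_from_world" (4x4, takes a point from world to camera coordinates). Camera axes: x right, y down, z forward; pixel columns grow to the right and rows downward; lengths in m; the calibration is good to about 2 mm. A picture is of the moment at which its call begins. get_calibration takes no time and is no camera call.
- arm.job_done(): hands the job in; it is judged then, once.
Trained networks look in the newest picture that a camera, given by its name, has taken for a name from the list of things; names that differ only in an ending like _2 or _b are one class to them, and where a whole thing is asked for, a point or a joint stands for the part that bears it (a point fixed in the world has none). Each returns a list of dicts, best first, with "score" (0 to 1); they miss things now and then, are a little off and sometimes report something else, mostly with a low value. They report only what shows in the picture. A call takes as long as a camera call. They do not tell look-alikes from the thing itself.
- arm.search_frame(query, camera): "centre" ([x, y, z] in m, in world coordinates, good to about 4 mm: the middle of the surface that is visible of it).
The state is a dict: "t": time; "joint_pos": joint angles; "dq": joint speeds; "joint_torque": joint torques, N m; "tool_pos": TCP position; "orientation": TCP orientation; "contact_force": force on the tool from outside, world axes, zero at the start; "wrist_torque": the same for the moment, N m; "finger_gap": opening from 0.0 (shut) to 1.0 (fully open); "gripper_force": force on a finger pad.
Only numpy, scipy, OpenCV 4.12 (cv2) and the standard library are available. Lean on these libraries where they do the work, as an engineer would, in place of code of your own. Each camera call takes 0.05 s, during which the arm holds its last target. There are 200 camera calls.

TASK

Set the stop on the rail for the next batch of truck beds: swing the black clamp lever on the carriage fully out to free it, slide the carriage until its little pointer stands level with the scribed line of the pointed index tab (not the round blank button), then swing the lever fully home again so the carriage is clamped there. Leave the toy parts and the wrench where they lie.

Things in the scene. Friction and masses are not known exactly. Their poses are not given: they have to be found in the camera images.
- rail: Fixed rail fixture: steel base plate 160 x 400 x 8 mm with an aluminium rail 36 mm wide (x 2 to 38 mm), 360 mm long, top at z 30 mm. Origin: centre of the underside (the tray floor, 3 mm over the table). Its y runs along the rail, z up, -x is the robot's side. Grey end blocks at y +-187 mm, 42 mm high. 'Rail x, y, z' below are in this frame.
- carriage: Aluminium carriage hooked round the rail's T head (1 mm play across, cannot lift off). Origin at its mid-length, at rail x 0, z 0; axes as the rail's. Block rail x -23 to 55 mm, 120 mm long along y, flat top at z 54 mm. Lever out: slides by hand (about 5 N) between the end blocks, rail y -120 to 120 mm. Lever home: truly clamped (over 40 N), not to be forced.
- post_grip (a point): Grip point of the steel grip post on the carriage top: a block 24 mm along the rail x 50 mm across it, rail z 54 to 96 mm; this point is on its middle, 12 mm below its top. It lies 35 mm to the -y side of the carriage's middle, at rail x 20 mm. 43 mm free between post and lever hub, open above.
- pointer (a point): Tip of the dark steel pointer, 4 mm wide, sticking out of the carriage's robot-side (-x) face, 35 mm to the -y side of the carriage's middle (in line with the post's middle), at rail z 27 mm. Moves with the carriage.
- lever (a joint): Angle (rad) of the black clamp lever about a vertical axis on the carriage: 0 = fully home, clamped, pointing along rail +y; 1.57 = fully out, free, pointing along rail -x (to the robot). Grows anticlockwise seen from above. Stops at both ends; stays where left (1.5 N at the grip, up to about 10 N near home). The clamp bites below about 0.8 rad.
- lever_axis (a point): Point on the lever's turning axis at the mid-height of its arm (rail z 77 mm), 30 mm to the +y side of the carriage's middle, at rail x -4 mm. Hub 30 mm diameter, 34 mm high, on the carriage top.
- lever_grip (a point): Grip point of the lever: middle of the arm, 82 mm from the turning axis. Arm level, 14 mm wide, 18 mm high, end 104 mm from the axis; its underside is 14 mm above the carriage top and 38 mm above the rail. Can be pinched from above.
- mark: Index tab fixed on the base plate on the robot side of the rail: flat aluminium piece 26 mm wide along the rail, about 43 mm long, 8 mm thick, one end pointed like an arrowhead towards the rail, with a black scribed line along its middle. Origin: underside, on the line; axes as the rail's. It may be at either half of the rail.
- mark_line (a point): Tip of the index tab at the rail-side end of its scribed line, on the tab's upper face. The pointer is set when it has the same place along the rail (rail y) as this point.
- blank: Round aluminium blank button, 26 mm diameter, 8 mm high, fixed on the base plate in the other half of the rail; not a mark. Origin: underside; its centre is 4 mm to the -x side.
- cab: Loose yellow plastic truck cab, 85 x 62 x 57 mm, on the tray. Origin: centre of its underside. To be left alone.
- tyre_a: Loose grey rubber tyre lying flat, 60 mm diameter, 26 mm high, on the tray. Origin: centre of its underside. To be left alone.
- tyre_b: A second loose grey rubber tyre like the first, lying flat, 60 mm diameter, 26 mm high. Origin: centre of its underside. To be left alone.
- tank: Loose red plastic fuel tank, 90 x 46 x 44 mm, on the tray behind the rail. Origin: centre of its underside. To be left alone.
- wrench: Loose steel wrench, 150 mm long, lying on the tray behind the rail. To be left alone.
There are look-alikes about, which are no part of the job. What is shaped like the carriage but blue is not meant.

How it is judged:
On the way, in this order (a step that is already met when the one before it is completed fails the run):
1. the lever is swung out (over 1.2 rad) (value of joint lever above 1.2 rad), for 0.2 s.
2. with the lever still out (over 0.9 rad) the carriage stands with its pointer within 5 mm of the line along the rail (y of pointer in the frame of mark_line between -0.005 and 0.005 m and value of joint lever above 0.9 rad), for 0.2 s.
At the end, for the whole second after the job is handed in: The lever is home (within 0.15 rad of its stop) and the pointer stands within 5 mm of the scribed line, measured along the rail; the loose toy parts and the wrench are within 20 mm of where they started (y of pointer in the frame of mark_line between -0.005 and 0.005 m and value of joint lever below 0.15 rad); the robot touches nothing.
It fails at once if the cab is shifted by over 20 mm (distance of cab from where it was at the start of the episode above 0.02 m).
It fails at once if the tyre_a is shifted by over 20 mm (distance of tyre_a from where it was at the start of the episode above 0.02 m).
It fails at once if the tyre_b is shifted by over 20 mm (distance of tyre_b from where it was at the start of the episode above 0.02 m).
It fails at once if the tank is shifted by over 20 mm (distance of tank from where it was at the start of the episode above 0.02 m).
It fails at once if the wrench is shifted by over 20 mm (distance of wrench from where it was at the start of the episode above 0.02 m).
It also fails if it takes over 72 s, if anything falls off the work surface, if the arm or the gripper's body presses on something with over 40 N, if the wrist force passes 120 N, or if a joint passes its speed limit or range.

## Working session

There is one attempt and no reset: what is moved stays moved. The work goes in short steps, Python scripts to look and compute and a tool call to move; the robot and the scene stay as the last step left them, time stands still between calls to the robot, and variables do not carry over. Pictures are saved under pics/ and viewed, at most 10 in all, crops included, and the job is handed in when it is done.

Besides the shell and the picture viewer there is one more tool, called after "Call:" as name(argument=value, ...) on one line, values as JSON. send_rows: Moves the arm, as the interface text tells. Its arguments: {"type":"object","properties":{"steps":{"type":"array"}},"required":["steps"]}

```bash
mkdir -p pics; cat > h.py <<'E'
import numpy as np, cv2
from plant import arm
def P(n):
    c=arm.get_calibration(n); T=np.array(c["camera_from_world"]); f=192/np.tan(np.radians(c["vfov"])/2)
    return np.array([[f,0,c["cx"]],[0,f,c["cy"]],[0,0,1]])@T[:3]
def px(n,X):
    p=P(n)@np.append(X,1); return p[:2]/p[2]
def atz(n,u,v,z):
    M=P(n); H=M[:,[0,1,3]].copy(); H[:,2]+=M[:,2]*z
    q=np.linalg.solve(H,[u,v,1]); return q[:2]/q[2]
def tri(a,b):
    X=cv2.triangulatePoints(P("side"),P("top"),np.float64(a).reshape(2,1),np.float64(b).reshape(2,1)); return (X[:3]/X[3]).ravel()
def snap(n,f): 
    im=arm.snapshot(n); cv2.imwrite(f"pics/{f}.png",im[:,:,::-1]); return im
E
python3 - <<'E'
from h import *
ims=[snap(n,n+"0") for n in("side","top")]
cv2.imwrite("pics/both.png",cv2.resize(np.vstack(ims)[:,:,::-1],None,fx=.78,fy=.78,interpolation=cv2.INTER_AREA))
cv2.imwrite("pics/top_b.png",cv2.resize(ims[1][:,:,::-1],(800,600),interpolation=cv2.INTER_CUBIC))
cv2.imwrite("pics/side_b.png",cv2.resize(ims[0][:,:,::-1],(800,600),interpolation=cv2.INTER_CUBIC))
for n in("side","top"):
  for q in("rail","carriage","post_grip","pointer","lever_grip","lever_axis","mark","mark_line","blank","cab","tyre_a","tank","wrench"):
    for r in arm.search_frame(q,n)[:3]: print(n,q,np.round(r["centre"],3),round(r["score"],2),px(n,r["centre"]).round())
s=arm.state();print(s["t"],s["tool_pos"],s["orientation"],s["finger_gap"])
E
```

```text
side rail [0.563 0.025 0.013] 0.85 [264. 192.]
side carriage [ 0.606 -0.055  0.059] 0.75 [258. 154.]
side carriage [0.707 0.36  0.049] 0.7 [144. 271.]
side carriage [0.441 0.093 0.028] 0.26 [305. 218.]
side post_grip [0.707 0.363 0.046] 0.97 [144. 274.]
side post_grip [ 0.6   -0.052  0.055] 0.61 [260. 157.]
side pointer [0.707 0.359 0.046] 0.94 [145. 272.]
side pointer [ 0.601 -0.054  0.057] 0.9 [260. 156.]
side pointer [0.438 0.094 0.028] 0.18 [306. 219.]
side lever_grip [ 0.602 -0.013  0.081] 0.66 [254. 158.]
side lever_grip [0.729 0.298 0.078] 0.59 [147. 237.]
side lever_axis [ 0.6   -0.016  0.086] 0.91 [255. 156.]
side lever_axis [0.727 0.298 0.073] 0.86 [148. 239.]
side lever_axis [0.564 0.023 0.008] 0.33 [264. 192.]
side mark [ 0.603 -0.053  0.057] 0.43 [259. 156.]
side mark_line [0.441 0.093 0.026] 0.72 [305. 219.]
side mark_line [0.52  0.008 0.022] 0.57 [282. 188.]
side cab [ 0.432 -0.003  0.035] 0.74 [319. 190.]
side tyre_a [ 0.426 -0.15   0.03 ] 0.77 [334. 155.]
side tyre_a [0.439 0.095 0.027] 0.76 [306. 219.]
side tank [ 0.712 -0.119  0.04 ] 0.77 [228. 137.]
side tank [ 0.
[... 473 characters left out ...]
1] 0.88 [155. 115.]
top lever_grip [ 0.6   -0.011  0.088] 0.82 [303. 172.]
top lever_axis [ 0.606 -0.012  0.088] 0.68 [304. 169.]
top lever_axis [0.73  0.287 0.076] 0.55 [154. 114.]
top mark [0.522 0.006 0.017] 0.59 [293. 213.]
top mark_line [0.521 0.007 0.02 ] 0.53 [293. 213.]
top tyre_a [0.436 0.081 0.028] 0.81 [259. 255.]
top tyre_a [ 0.426 -0.154  0.028] 0.75 [372. 257.]
top tyre_a [ 0.711 -0.133  0.041] 0.4 [357. 121.]
top tank [ 0.711 -0.133  0.041] 0.87 [357. 121.]
top tank [ 0.608 -0.071  0.057] 0.41 [331. 169.]
top wrench [0.719 0.041 0.01 ] 0.73 [274. 124.]
1.4 [ 0.1838281  -0.62345956  0.21467566] [ 1.35773213e-05  9.89736176e-01  1.42906622e-01 -1.10541396e-05] 0.9999212387287766
```

View pics/top_b.png

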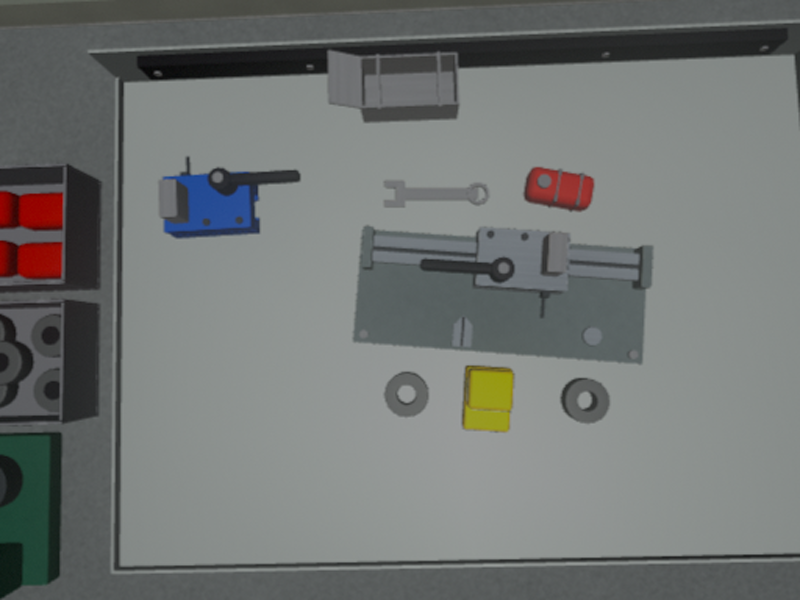

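View pics/side_b.png

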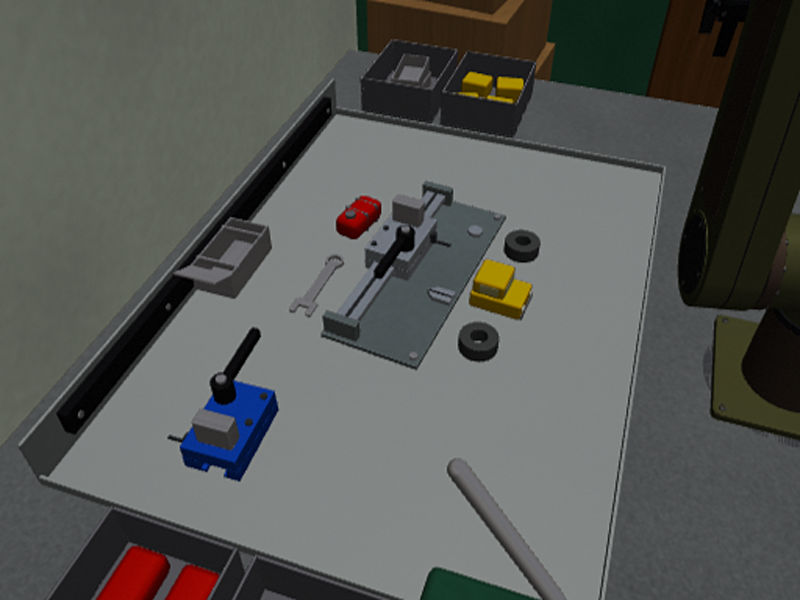

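Two carriage candidates: the grey one on the rail (top view, px ≈ 333,166) and the blue one off the rail (≈ 135,130). The grey one is meant, because it sits on the rail and is not blue. There are two index candidates: the pointed tab with the line (≈ 296,213) and the round blank (≈ 379,215). The pointed tab is the mark. I'll confirm both in an enlarged crop.

```bash
python3 - <<'E'
import cv2
t=cv2.imread("pics/top0.png")[140:240,222:422]; cv2.imwrite("pics/tc.png",cv2.resize(t,None,fx=4,fy=4,interpolation=cv2.INTER_CUBIC))
t=cv2.imread("pics/side0.png")[110:240,200:330]; cv2.imwrite("pics/sc.png",cv2.resize(t,None,fx=4.6,fy=4.6,interpolation=cv2.INTER_CUBIC))
E
```

```text
(no output)
```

View pics/tc.png

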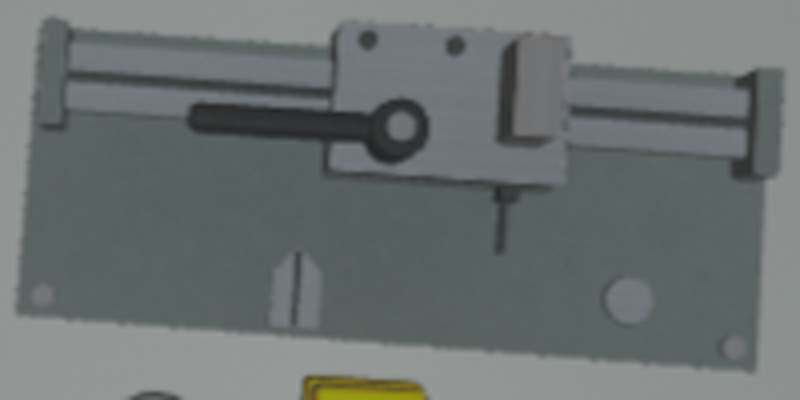

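View pics/sc.png

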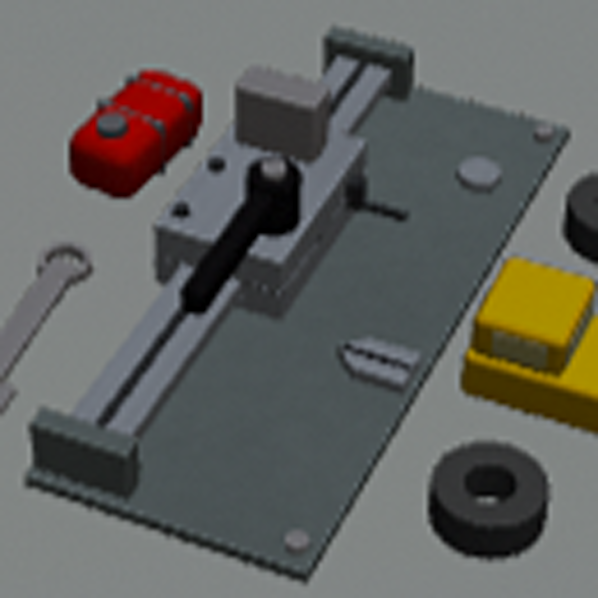

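The crop confirms it. The pointed tab with the black line has its tip at crop px (297,252) and lies on the +y side. The pointer tip is at (500,252), and the lever is home, pointing to +y. I'll fit the poses from both views.

```bash
cat > fit.py <<'E'
from h import *
from scipy.optimize import least_squares
T=lambda u,v:np.array([222+(u+.5)/4-.5,140+(v+.5)/4-.5]); S=lambda u,v:np.array([200+(u+.5)/4.6-.5,110+(v+.5)/4.6-.5])
tip=tri(S(342,350),T(297,252)); ptr=tri(S(405,216),T(500,252))
C=[("top",T(17,313),(-80,200,8),0),("top",T(753,371),(-80,-200,8),0),("side",S(308,578),(-80,200,8),0),("side",S(568,132),(-80,-200,8),0),("side",S(28,478),(80,200,8),0),
("top",T(330,170),(-23,60,54),1),("top",T(567,186),(-23,-60,54),1),("top",T(337,24),(55,60,54),1),("top",T(571,38),(55,-60,54),1),("top",T(402,125),(-4,30,88),1),("top",T(189,117),(-4,134,77),1),
("side",S(155,230),(55,60,54),1),("side",S(285,266),(-23,60,54),1),("side",S(365,148),(-23,-60,54),1)]
def W(p,X):
    c,s=np.cos(p[2]),np.sin(p[2]); X=np.array(X)/1000
    return np.array([p[0]+c*X[0]-s*X[1],p[1]+s*X[0]+c*X[1],p[4]+X[2]])
def res(p): return np.concatenate([px(n,W(p,np.array(X)+(0,p[3]*1000*m,0)))-uv for n,uv,X,m in C])
r=least_squares(res,[.57,0,-.05,-.03,.003],loss="soft_l1"); p=r.x
if __name__=="__main__":
    print("p",p.round(4)); print(res(p).reshape(-1,2).round(1).tolist())
    inv=lambda X:np.round(1000*np.array([np.cos(p[2])*(X[0]-p[0])+np.sin(p[2])*(X[1]-p[1]),-np.sin(p[2])*(X[0]-p[0])+np.cos(p[2])*(X[1]-p[1]),X[2]-p[4]]),1)
    print("tip",tip,inv(tip),"ptr",ptr,inv(ptr), "tip z16",inv(np.append(atz("top",*T(297,252),.019),.019)),"ptr z27",inv(np.append(atz("top",*T(500,252),.030),.03)))
    print("tip side",inv(np.append(atz("side",*S(342,350),.019),.019)),"ptr side",inv(np.append(atz("side",*S(405,216),.03),.03)))
    s=p[3]*1000
    print("axis",W(p,(-4,30+s,77)),"grip0",W(p,(-4,112+s,77)),"post",W(p,(20,s-35,84)))
    for n in("cab","tyre_a"): pass
    print("lever tri end", tri(S(195,303),T(189,117)))
E
python3 fit.py
```

```text
p [ 0.6017 -0.0532 -0.0803 -0.0252 -0.0045]
[[0.0, -10.1], [-0.0, -15.2], [-9.7, -1.9], [-10.8, -1.7], [-10.1, -0.3], [0.3, 1.4], [-0.4, 0.2], [0.2, 0.6], [-0.3, -0.2], [-0.2, 1.9], [0.3, 2.2], [0.7, 0.8], [0.7, 1.1], [0.7, -0.3]]
tip [ 5.44516149e-01 -5.44375610e-05  1.66274230e-02] [-61.3  48.3  21.1] ptr [ 0.54019997 -0.10575333  0.02973789] [-57.1 -57.4  34.2] tip z16 [-61.7  48.4  23.5] ptr z27 [-57.  -57.3  34.5]
tip side [-62.   50.8  23.5] ptr side [-57.3 -57.1  34.5]
axis [ 0.59813589 -0.04803748  0.07249376] grip0 [0.60471618 0.03369807 0.07249376] post [ 0.6168424  -0.11475379  0.07949376]
lever tri end [0.60894725 0.05585247 0.07968163]
```

The plate corners disagree with the rest by a constant offset in x, so the plate seems to be offset from the nominal origin. I'll free that parameter and refit.

```bash
sed -i 's/(0,p\[3\]\*1000\*m,0)/((1-m)*p[5]*1000,p[3]*1000*m,0)/; s/-.03,.003\]/-.03,.003,-.02]/' fit.py; python3 fit.py; python3 - <<'E'
from plant import arm; print(arm.hold_point_z, arm.state()["joint_pos"])
E
```

```text
p [ 0.603  -0.0573 -0.103  -0.0206 -0.0025 -0.0293]
[[0.0, 0.5], [0.7, -0.2], [-0.1, 0.1], [0.2, 0.2], [-0.6, 0.5], [-0.0, 0.0], [-0.7, 0.2], [0.6, -0.7], [0.3, -0.3], [-0.4, 0.9], [0.1, -0.0], [-0.1, -0.2], [-0.4, 0.5], [0.7, -0.6]]
tip [ 5.44516149e-01 -5.44375610e-05  1.66274230e-02] [-64.1  50.9  19.2] ptr [ 0.54019997 -0.10575333  0.02973789] [-57.5 -54.7  32.3] tip z16 [-64.5  51.   21.5] ptr z27 [-57.4 -54.6  32.5]
tip side [-64.8  53.3  21.5] ptr side [-57.7 -54.4  32.5]
axis [ 0.6000012  -0.0475259   0.07447687] grip0 [0.60843477 0.03403925 0.07447687] post [ 0.61718879 -0.11464957  0.08147687]
lever tri end [0.60894725 0.05585247 0.07968163]
0.0188 [-1.36661454e+00  1.23785396e-01  1.65028313e+00 -2.42157049e-05
  1.36749836e+00 -8.26084414e-02]
```

The fit is now within 1 px. Rail yaw is −0.103 rad, and the lever arm mid-height triangulates to 0.080 m, which matches 3 + 77 mm. The slide needed is about +106 mm. Next I'll work out the moves.

```bash
cat >> h.py <<'E'
from scipy.spatial.transform import Rotation as R
def rows(targets):
    s=arm.state(); q=s["orientation"]; Q=R.from_quat([q[1],q[2],q[3],q[0]]); M=Q.as_matrix(); a=np.arctan2(M[1,0],M[0,0])
    print("t",round(s["t"],2),"pos",s["tool_pos"].round(4) if hasattr(s["tool_pos"],'round') else s["tool_pos"],"ang",round(a,4),"gap",round(s["finger_gap"],3),"F",np.round(s["contact_force"],1),"tilt",np.round(M[2],4))
    for x,y,z,th in targets:
        d=M.T@(np.array([x,y,z])-s["tool_pos"]); tw=(a-th+np.pi)%(2*np.pi)-np.pi
        print(np.round(d,4).tolist(),round(tw,4))
E
python3 -c "
from h import *
rows([(.6085,.034,.2,1.468),(.6085,.034,.061,1.468)])"
```

```text
t 1.4 pos [ 0.1838 -0.6235  0.2147] ang 0.2868 gap 1.0 F [ 0.6 -0.2  0.3] tilt [-0.  0. -1.]
[0.5933, -0.5105, 0.0146] -1.1812
[0.5933, -0.5105, 0.1536] -1.1812
```

Call:
send_rows(steps=[[[1,0.593,-0.51,0.015,-1.18],[1,0.593,-0.51,0.015,-1.18],[1,0.593,-0.51,0.015,-1.18],[1,0.593,-0.51,0.015,-1.18],[1,0.593,-0.51,0.015,-1.18],[1,0.593,-0.51,0.015,-1.18],[1,0.593,-0.51,0.015,-1.18],[1,0.593,-0.51,0.015,-1.18]]])

```text
t: 2.07
tool_pos: [0.3654, -0.3418, 0.2085]
orientation: [0.0, 0.798, 0.602, 0.0]
contact_force: [0.7, 0.1, -0.8]
finger_gap: 0.997
gripper_force: 0.0
```

```bash
python3 -c "
from h import *
rows([(.6085,.034,.2,1.468),(.6085,.034,.061,1.468)])"
```

```text
t 2.07 pos [ 0.3654 -0.3418  0.2085] ang 1.2925 gap 0.997 F [ 0.7  0.1 -0.8] tilt [-3.e-04  7.e-04 -1.e+00]
[0.4281, 0.1305, 0.0084] -0.1755
[0.4282, 0.1304, 0.1474] -0.1755
```

Call:
send_rows(steps=[[[1,0.428,0.13,0.008,-0.175],[1,0.428,0.13,0.008,-0.175],[1,0.428,0.13,0.008,-0.175],[1,0.428,0.13,0.008,-0.175],[1,0.428,0.13,0.008,-0.175],[1,0.428,0.13,0.008,-0.175],[1,0.428,0.13,0.008,-0.175],[1,0.428,0.13,0.008,-0.175]]])

```text
t: 2.73
tool_pos: [0.5479, -0.0625, 0.2026]
orientation: [0.0, 0.744, 0.668, 0.0]
contact_force: [1.5, -1.1, -0.1]
finger_gap: 0.998
gripper_force: 0.0
```

```bash
python3 -c "
from h import *
rows([(.6085,.034,.2,1.468),(.6085,.034,.061,1.468)])"
```

```text
t 2.73 pos [ 0.5479 -0.0625  0.2026] ang 1.4621 gap 0.998 F [ 1.5 -1.1 -0.1] tilt [-2.e-04  9.e-04 -1.e+00]
[0.1025, 0.0498, 0.0027] -0.0059
[0.1025, 0.0496, 0.1417] -0.0059
```

Call:
send_rows(steps=[[[1,0.1025,0.05,0.003,-0.006],[1,0.1025,0.05,0.003,-0.006],[1,0.1025,0.05,0.003,-0.006],[1,0.1025,0.05,0.003,-0.006],[1,0.1025,0.05,0.003,-0.006],[1,0.1025,0.05,0.003,-0.006]]])

```text
t: 3.23
tool_pos: [0.6076, 0.0317, 0.1991]
orientation: [-0.0, 0.742, 0.67, -0.0]
contact_force: [-0.0, 0.1, -0.6]
finger_gap: 0.998
gripper_force: 0.0
```

```bash
python3 - <<'E'
from h import *
rows([(.6085,.034,.2,1.468),(.6085,.034,.061,1.468)])
a=snap("side","s1"); b=snap("top","t1")
f=lambda i,r,c:cv2.resize(i[r:r+130,c:c+170,::-1],None,fx=2.3,fy=2.3,interpolation=cv2.INTER_CUBIC)
cv2.imwrite("pics/c1.png",np.hstack([f(a,90,190),f(b,110,220)]))
E
```

```text
t 3.23 pos [0.6076 0.0317 0.1991] ang 1.4681 gap 0.998 F [-0.   0.1 -0.6] tilt [-5.e-04 -6.e-04 -1.e+00]
[0.0024, 0.0007, -0.0009] 0.0001
[0.0025, 0.0007, 0.1381] 0.0001
```

View pics/c1.png

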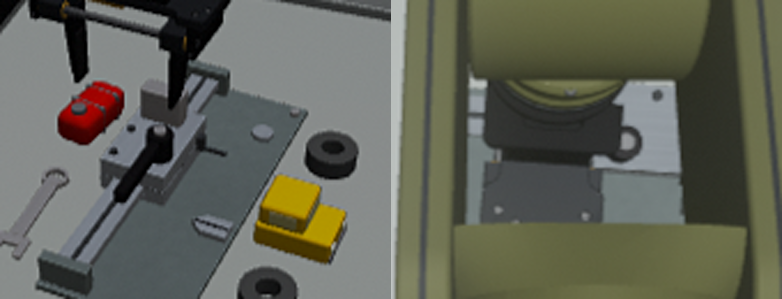

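The side crop shows the open fingers above the lever arm, which lies between them at about crop px (140,170). The arm hides the scene in the top view. I'll descend and pinch.

Call:
send_rows(steps=[[[1,0.0025,0.001,0.04,0],[1,0.0025,0.001,0.08,0],[1,0.0025,0.001,0.11,0],[1,0.0025,0.001,0.13,0],[1,0.0025,0.001,0.138,0],[0.5,0.0025,0.001,0.138,0],[0.15,0.0025,0.001,0.138,0],[0,0.0025,0.001,0.138,0]]])

```text
t: 4.0
tool_pos: [0.6108, 0.0337, 0.0638]
orientation: [0.001, 0.743, 0.669, 0.001]
contact_force: [0.1, -0.3, 0.3]
finger_gap: 0.843
gripper_force: 0.0
```

Call:
send_rows(steps=[[[0,0,0,0,0],[0,0,0,0,0],[0,0,0,0,0],[0,0,0,0,0],[0,0,0,0,0],[0,0,0,0,0]]])

```text
t: 4.5
tool_pos: [0.6092, 0.0344, 0.0614]
orientation: [0.0, 0.743, 0.67, 0.0]
contact_force: [-0.3, 0.0, 0.0]
finger_gap: 0.425
gripper_force: 0.0
```

```bash
cat > arc.py <<'E'
from h import *; import sys
ax=np.array([.6000,-.0475]); z=.061
th0,th1,n=map(float,sys.argv[1:4]); base=1.468
rr=float(sys.argv[4]) if len(sys.argv)>4 else .082
L=[]
for t in np.linspace(th0,th1,int(n)+1)[1:]:
    a=base+t; L.append((*(ax+rr*np.array([np.cos(a),np.sin(a)])),z,a))
rows(L)
E
python3 arc.py 0 .8 8
```

```text
t 4.5 pos [0.6092 0.0344 0.0614] ang 1.4679 gap 0.425 F [-0.3  0.   0. ] tilt [ 0.e+00  2.e-04 -1.e+00]
[-0.0008, -0.0089, 0.0004] -0.1001
[-0.002, -0.017, 0.0004] -0.2001
[-0.004, -0.025, 0.0004] -0.3001
[-0.0068, -0.0327, 0.0004] -0.4001
[-0.0104, -0.0401, 0.0004] -0.5001
[-0.0147, -0.0471, 0.0004] -0.6001
[-0.0197, -0.0536, 0.0004] -0.7001
[-0.0252, -0.0596, 0.0004] -0.8001
```

Fingers are slow; wait for closure.

Call:
send_rows(steps=[[[0,0,0,0,0],[0,0,0,0,0],[0,0,0,0,0],[0,0,0,0,0],[0,0,0,0,0],[0,0,0,0,0],[0,0,0,0,0],[0,0,0,0,0]]])

```text
t: 5.17
tool_pos: [0.6081, 0.0345, 0.0611]
orientation: [-0.001, 0.743, 0.67, -0.001]
contact_force: [-5.6, 0.3, 3.7]
finger_gap: 0.149
gripper_force: 30.0
```

```bash
python3 arc.py 0 .8 8
```

```text
t 5.17 pos [0.6081 0.0345 0.0611] ang 1.4677 gap 0.149 F [-5.6  0.3  3.7] tilt [ 1.0e-04 -2.9e-03 -1.0e+00]
[-0.0008, -0.0078, 0.0002] -0.1003
[-0.002, -0.0159, 0.0002] -0.2003
[-0.0041, -0.0238, 0.0002] -0.3003
[-0.0069, -0.0315, 0.0002] -0.4003
[-0.0104, -0.0389, 0.0003] -0.5003
[-0.0147, -0.0459, 0.0003] -0.6003
[-0.0197, -0.0524, 0.0003] -0.7003
[-0.0253, -0.0584, 0.0003] -0.8003
```

Gripped at 14 mm, which is the lever's width. Swing it out in two halves.

Call:
send_rows(steps=[[[0,-0.0008,-0.0085,0,-0.1],[0,-0.002,-0.0165,0,-0.2],[0,-0.004,-0.0245,0,-0.3],[0,-0.007,-0.032,0,-0.4],[0,-0.0105,-0.0395,0,-0.5],[0,-0.0147,-0.0465,0,-0.6],[0,-0.0197,-0.053,0,-0.7],[0,-0.0253,-0.059,0,-0.8]]])

```text
t: 5.83
tool_pos: [0.5479, 0.0157, 0.0612]
orientation: [0.0, 0.421, 0.907, 0.001]
contact_force: [1.2, 1.8, -0.3]
finger_gap: 0.147
gripper_force: 30.0
```

```bash
python3 arc.py .8 1.6 8
```

```text
t 5.83 pos [0.5479 0.0157 0.0612] ang 2.2729 gap 0.147 F [ 1.2  1.8 -0.3] tilt [-0.      0.0018 -1.    ]
[-0.0003, -0.0088, 0.0002] -0.0951
[-0.0015, -0.017, 0.0002] -0.1951
[-0.0035, -0.0249, 0.0002] -0.2951
[-0.0062, -0.0326, 0.0002] -0.3951
[-0.0098, -0.04, 0.0002] -0.4951
[-0.014, -0.047, 0.0001] -0.5951
[-0.0189, -0.0536, 0.0001] -0.6951
[-0.0245, -0.0596, 0.0001] -0.7951
```

Call:
send_rows(steps=[[[0,-0.0003,-0.0088,0,-0.1],[0,-0.0015,-0.017,0,-0.2],[0,-0.0035,-0.025,0,-0.3],[0,-0.0062,-0.0326,0,-0.4],[0,-0.0098,-0.04,0,-0.5],[0,-0.014,-0.047,0,-0.6],[0,-0.0189,-0.0536,0,-0.69],[0,-0.0235,-0.0585,0,-0.77]]])

```text
t: 6.5
tool_pos: [0.5197, -0.0394, 0.0614]
orientation: [0.002, 0.049, 0.999, 0.001]
contact_force: [5.5, 9.0, -3.2]
finger_gap: 0.146
gripper_force: 30.1
```

Call:
send_rows(steps=[[[0,0,0,0,0],[0,0,0,0,0],[0.35,0,0,0,0],[0.35,0,0,0,0],[0.35,0,0,0,0],[0.35,0,0,0,0],[0.35,0,0,0,0],[0.35,0,0,0,0]]])

```text
t: 7.17
tool_pos: [0.5181, -0.0405, 0.0614]
orientation: [0.0, 0.052, 0.999, -0.0]
contact_force: [-0.2, 0.4, 0.6]
finger_gap: 0.347
gripper_force: 0.0
```

```bash
python3 -c "
from h import *
rows([(.5184,-.039,.061,3.038),(.52,-.04,.14,3.038),(.617,-.1145,.14,3.038),(.617,-.1145,.068,3.038)])"
```

```text
t 7.17 pos [ 0.5181 -0.0405  0.0614] ang 3.0376 gap 0.347 F [-0.2  0.4  0.6] tilt [-2.e-04 -1.e-04 -1.e+00]
[-0.0001, 0.0016, 0.0004] -0.0004
[-0.0018, 0.0007, -0.0786] -0.0004
[-0.106, -0.0633, -0.0786] -0.0004
[-0.106, -0.0633, -0.0066] -0.0004
```

Lever out, contacting stop. Lift and go over the post, opening 0.6.

Call:
send_rows(steps=[[[0.4,0,0.001,-0.04,0],[0.6,0,0.001,-0.08,0],[0.6,0,0.001,-0.08,0],[0.6,-0.035,-0.02,-0.08,0],[0.6,-0.07,-0.042,-0.08,0],[0.6,-0.106,-0.063,-0.08,0],[0.6,-0.106,-0.063,-0.08,0],[0.6,-0.106,-0.063,-0.08,0]]])

```text
t: 7.83
tool_pos: [0.6178, -0.1152, 0.14]
orientation: [-0.001, 0.053, 0.999, 0.0]
contact_force: [0.2, 0.5, 0.4]
finger_gap: 0.6
gripper_force: 0.0
```

```bash
python3 - <<'E'
from h import *
rows([(.617,-.1145,.068,3.038)])
a=snap("side","s2"); b=snap("top","t2")
f=lambda i,r,c:cv2.resize(i[r:r+130,c:c+170,::-1],None,fx=2.3,fy=2.3,interpolation=cv2.INTER_CUBIC)
cv2.imwrite("pics/c2.png",np.hstack([f(a,90,190),f(b,110,260)]))
E
```

```text
t 7.83 pos [ 0.6178 -0.1152  0.14  ] ang 3.0361 gap 0.6 F [0.2 0.5 0.4] tilt [ 1.7e-03  3.0e-04 -1.0e+00]
[0.0007, 0.0006, 0.072] -0.0019
```

View pics/c2.png

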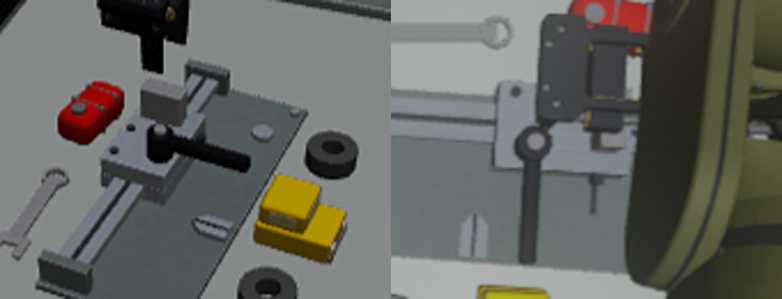

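The lever stands fully out, pointing to the robot at crop px (530,200) in the top half, and the gripper is above the post. Descend and pinch.

Call:
send_rows(steps=[[[0.6,0.001,0.0005,0.03,0],[0.6,0.001,0.0005,0.055,0],[0.6,0.001,0.0005,0.07,0],[0.6,0.001,0.0005,0.072,0],[0.2,0.001,0.0005,0.072,0],[0.2,0.001,0.0005,0.072,0],[0.2,0.001,0.0005,0.072,0],[0.2,0.001,0.0005,0.072,0]]])

```text
t: 8.6
tool_pos: [0.6172, -0.1136, 0.0715]
orientation: [0.002, 0.052, 0.999, -0.0]
contact_force: [-0.3, 1.0, 0.2]
finger_gap: 0.378
gripper_force: 0.0
```

Call:
send_rows(steps=[[[0.2,0,0,0,0],[0.2,0,0,0,0],[0.2,0,0,0,0],[0.2,0,0,0,0],[0.2,0,0,0,0],[0.2,0,0,0,0]]])

```text
t: 9.1
tool_pos: [0.6166, -0.1136, 0.0704]
orientation: [0.001, 0.052, 0.999, -0.0]
contact_force: [-2.1, 0.7, 6.4]
finger_gap: 0.251
gripper_force: 30.0
```

```bash
python3 -c "
from h import *
rows([(.617,-.1145,.068,3.038)])"
```

```text
t 9.1 pos [ 0.6166 -0.1136  0.0704] ang 3.038 gap 0.251 F [-2.1  0.7  6.4] tilt [-1.1e-03 -1.0e-04 -1.0e+00]
[-0.0005, -0.0009, 0.0024] 0.0
```

Gripped at 24 mm, which is the post's width. Slide along tool +y, which is rail +y.

Call:
send_rows(steps=[[[0.2,0,0.01,0,0],[0.2,0,0.025,0,0],[0.2,0,0.042,0,0],[0.2,0,0.06,0,0],[0.2,0,0.078,0,0],[0.2,0,0.094,0,0],[0.2,0,0.105,0,0],[0.2,0,0.106,0,0]]])

```text
t: 9.77
tool_pos: [0.6279, -0.0082, 0.0704]
orientation: [0.001, 0.051, 0.999, -0.001]
contact_force: [-2.5, -5.2, 5.7]
finger_gap: 0.251
gripper_force: 30.0
```

Call:
send_rows(steps=[[[0.2,0,0,0,0],[0.2,0,0,0,0],[0.2,0,0,0,0]]])

```text
t: 10.02
tool_pos: [0.6278, -0.0082, 0.0704]
orientation: [0.001, 0.052, 0.999, -0.0]
contact_force: [-0.5, -0.9, 6.1]
finger_gap: 0.251
gripper_force: 30.0
```

```bash
python3 - <<'E'
from h import *
rows([])
a=snap("side","s3"); b=snap("top","t3")
f=lambda i,r,c:cv2.resize(i[r:r+78,c:c+78,::-1],None,fx=5,fy=5,interpolation=cv2.INTER_CUBIC)
cv2.imwrite("pics/c3.png",np.hstack([f(a,150,235),f(b,160,260)]))
E
```

```text
t 10.02 pos [ 0.6278 -0.0082  0.0704] ang 3.0376 gap 0.251 F [-0.5 -0.9  6.1] tilt [-1.7e-03  1.0e-04 -1.0e+00]
```

View pics/c3.png

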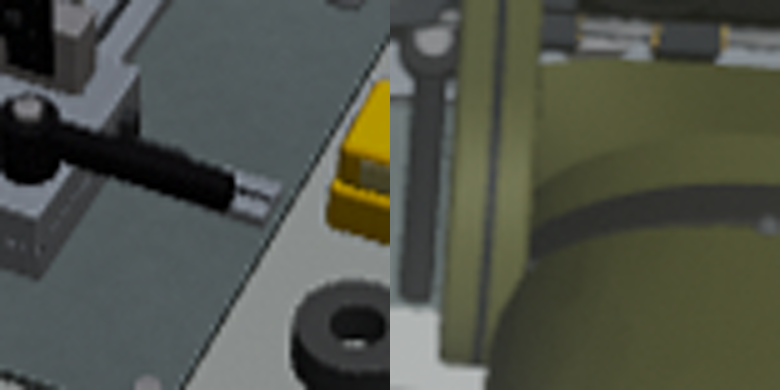

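Both views of the pointer are hidden, by the lever in the side view and the arm in the top view. I'll release, lift and move aside to check.

Call:
send_rows(steps=[[[0.6,0,0,0,0],[0.6,0,0,0,0],[0.6,0,0,0,0],[0.6,0,0,0,0],[0.6,0,0,-0.03,0],[0.6,0,0,-0.07,0],[0.6,0,0,-0.1,0],[0.6,0,-0.04,-0.11,0]]])

```text
t: 10.78
tool_pos: [0.6261, -0.0437, 0.1856]
orientation: [0.005, 0.049, 0.999, 0.001]
contact_force: [1.0, 0.1, 0.5]
finger_gap: 0.596
gripper_force: 0.0
```

Call:
send_rows(steps=[[[0.6,0,-0.25,0,0],[0.6,0,-0.25,0,0],[0.6,0,-0.25,0,0],[0.6,0,-0.25,0,0],[0.6,0,-0.25,0,0],[0.6,0,-0.25,0,0],[0.6,0,-0.25,0,0],[0.6,0,-0.25,0,0]]])

```text
t: 11.45
tool_pos: [0.5962, -0.2984, 0.1786]
orientation: [-0.0, 0.054, 0.999, 0.0]
contact_force: [-0.3, 0.1, -1.1]
finger_gap: 0.6
gripper_force: 0.0
```

```bash
python3 - <<'E'
from h import *
rows([])
b=snap("top","t4")
cv2.imwrite("pics/c4.png",cv2.resize(b[150:240,222:322,::-1],None,fx=6,fy=6,interpolation=cv2.INTER_CUBIC))
E
```

```text
t 11.45 pos [ 0.5962 -0.2984  0.1786] ang 3.0339 gap 0.6 F [-0.3  0.1 -1.1] tilt [ 9.e-04  8.e-04 -1.e+00]
```

View pics/c4.png

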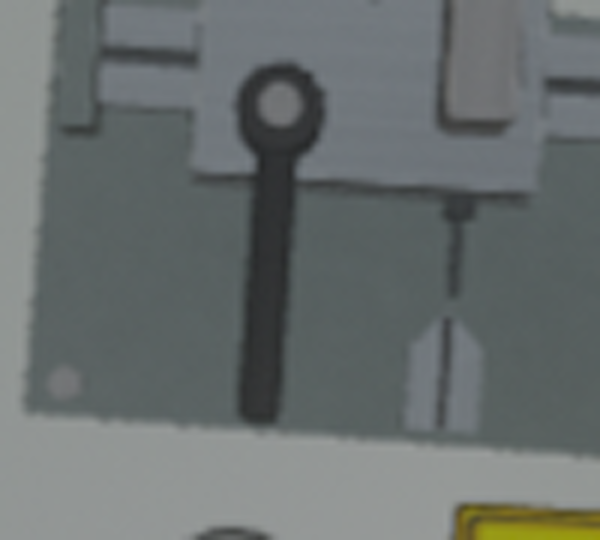

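The pointer tip is at crop px (454,297) and the tab line runs (448,318)–(441,428), so they are nearly in line. I'll quantify it and plan the return to the lever.

```bash
python3 - <<'E'
from h import *
c=lambda u,v:(222+(u+.5)/6-.5,150+(v+.5)/6-.5)
y=np.array([-np.sin(-.103),np.cos(.103)])
p=atz("top",*c(454.5,297),.030);m=atz("top",*c(448,318),.011+.003);b=atz("top",*c(441.5,428),.014)
print("dy mm",1000*(p-m)@y, "z19",1000*(p-atz("top",*c(448,318),.019))@y)
h=atz("top",*c(280,104),.091); e=atz("top",*c(259,420),.080)
print("hub",h,"end",e,"len",np.linalg.norm(e-h),"ang",np.arctan2(*(e-h)[::-1]))
ax=np.array([.6,-.0475])+.1055*y; print("ax pred",ax, "grip", ax+.082*np.array([np.cos(3.038),np.sin(3.038)]))
g=ax+.082*np.array([np.cos(3.038),np.sin(3.038)])
rows([(*g,.18,3.038),(*g,.061,3.038)])
E
```

```text
dy mm -0.574367949120593 z19 -0.9534977723443436
hub [0.61215428 0.05726597] end [0.50948315 0.06731119] len 0.1031613669240013 ang 3.044064258186364
ax pred [0.6108473  0.05744087] grip [0.52928689 0.06592028]
t 11.5 pos [ 0.5966 -0.2968  0.1786] ang 3.036 gap 0.602 F [ 0.3  1.  -0.1] tilt [ 8.0e-04  1.1e-03 -1.0e+00]
[0.1051, 0.3537, -0.0009] -0.002
[0.105, 0.3535, 0.1181] -0.002
```

The pointer is within 1 mm of the line. Return to the lever.

Call:
send_rows(steps=[[[0.5,0.105,0.3537,0,-0.002],[0.5,0.105,0.3537,0,-0.002],[0.5,0.105,0.3537,0,-0.002],[0.5,0.105,0.3537,0,-0.002],[0.5,0.105,0.3537,0,-0.002],[0.5,0.105,0.3537,0,-0.002],[0.5,0.105,0.3537,0,-0.002],[0.5,0.105,0.3537,0,-0.002]]])

```text
t: 12.17
tool_pos: [0.5343, 0.0348, 0.1793]
orientation: [0.0, 0.05, 0.999, 0.0]
contact_force: [0.7, -0.2, -0.4]
finger_gap: 0.497
gripper_force: 0.0
```

Call:
send_rows(steps=[[[0.5,0,0,0,0],[0.5,0,0,0,0],[0.5,0,0,0,0]]])

```text
t: 12.42
tool_pos: [0.5354, 0.0323, 0.1793]
orientation: [0.0, 0.05, 0.999, -0.0]
contact_force: [-0.3, -0.8, 0.1]
finger_gap: 0.502
gripper_force: 0.0
```

```bash
python3 -c "
from h import *
rows([(.5293,.0659,.061,3.038)])"
```

```text
t 12.42 pos [0.5354 0.0323 0.1793] ang 3.0424 gap 0.502 F [-0.3 -0.8  0.1] tilt [-2.e-04 -3.e-04 -1.e+00]
[0.0094, 0.0328, 0.1183] 0.0044
```

Call:
send_rows(steps=[[[0.5,0.0094,0.0328,0,0.004],[0.5,0.0094,0.0328,0,0.004],[0.5,0.0094,0.0328,0.04,0.004],[0.5,0.0094,0.0328,0.08,0.004],[0.5,0.0094,0.0328,0.105,0.004],[0.5,0.0094,0.0328,0.118,0.004],[0.5,0.0094,0.0328,0.118,0.004],[0.5,0.0094,0.0328,0.118,0.004]]])

```text
t: 13.08
tool_pos: [0.5301, 0.064, 0.0615]
orientation: [-0.0, 0.053, 0.999, -0.0]
contact_force: [0.6, -0.6, 0.3]
finger_gap: 0.502
gripper_force: 0.0
```

Call:
send_rows(steps=[[[0,0,0,0,0],[0,0,0,0,0],[0,0,0,0,0],[0,0,0,0,0],[0,0,0,0,0],[0,0,0,0,0],[0,0,0,0,0],[0,0,0,0,0]]])

```text
t: 13.75
tool_pos: [0.5299, 0.0664, 0.062]
orientation: [0.0, 0.053, 0.999, 0.001]
contact_force: [-0.3, 6.3, 2.6]
finger_gap: 0.142
gripper_force: 30.0
```

Call:
send_rows(steps=[[[0,0,0,0,0],[0,0,0,0,0],[0,0,0,0,0]]])

```text
t: 14.0
tool_pos: [0.5299, 0.0664, 0.062]
orientation: [0.0, 0.053, 0.999, 0.001]
contact_force: [-1.7, 5.7, 2.3]
finger_gap: 0.144
gripper_force: 30.0
```

```bash
sed -i 's/^ax=.*/ax=np.array([.6108,.0574]); z=.061/' arc.py; python3 arc.py 1.57 .77 8
```

```text
t 14.0 pos [0.5299 0.0664 0.062 ] ang 3.0365 gap 0.144 F [-1.7  5.7  2.3] tilt [-3.0e-04  2.8e-03 -1.0e+00]
[0.0002, 0.0076, 0.001] 0.0985
[-0.001, 0.0157, 0.001] 0.1985
[-0.003, 0.0237, 0.001] 0.2985
[-0.0058, 0.0314, 0.0011] 0.3985
[-0.0093, 0.0387, 0.0011] 0.4985
[-0.0136, 0.0457, 0.0011] 0.5985
[-0.0186, 0.0523, 0.0011] 0.6985
[-0.0241, 0.0583, 0.0011] 0.7985
```

Call:
send_rows(steps=[[[0,0.0002,0.008,0,0.1],[0,-0.001,0.016,0,0.2],[0,-0.003,0.024,0,0.3],[0,-0.0058,0.0315,0,0.4],[0,-0.0093,0.039,0,0.5],[0,-0.0136,0.046,0,0.6],[0,-0.0186,0.0525,0,0.7],[0,-0.0241,0.0585,0,0.8]]])

```text
t: 14.67
tool_pos: [0.5603, 0.1221, 0.0621]
orientation: [-0.0, 0.439, 0.898, 0.001]
contact_force: [-1.1, 2.5, 2.9]
finger_gap: 0.146
gripper_force: 30.0
```

```bash
python3 arc.py .77 -.03 8
```

```text
t 14.67 pos [0.5603 0.1221 0.0621] ang 2.2321 gap 0.146 F [-1.1  2.5  2.9] tilt [ 0.0011  0.0017 -1.    ]
[-0.0004, 0.0079, 0.0012] 0.0941
[-0.0016, 0.016, 0.0012] 0.1941
[-0.0036, 0.0239, 0.0012] 0.2941
[-0.0063, 0.0316, 0.0012] 0.3941
[-0.0099, 0.039, 0.0012] 0.4941
[-0.0141, 0.0461, 0.0012] 0.5941
[-0.019, 0.0526, 0.0012] 0.6941
[-0.0246, 0.0586, 0.0012] 0.7941
```

Call:
send_rows(steps=[[[0,-0.0004,0.008,0,0.1],[0,-0.0016,0.016,0,0.2],[0,-0.0036,0.024,0,0.3],[0,-0.0063,0.0318,0,0.4],[0,-0.0099,0.0392,0,0.5],[0,-0.0141,0.0463,0,0.6],[0,-0.019,0.0528,0,0.69],[0,-0.0246,0.059,0,0.78]]])

```text
t: 15.33
tool_pos: [0.6201, 0.1396, 0.0622]
orientation: [-0.003, 0.748, 0.663, -0.001]
contact_force: [-20.2, 9.7, 12.1]
finger_gap: 0.143
gripper_force: 30.0
```

Call:
send_rows(steps=[[[0,0,0,0,0],[0,0,0,0,0],[0,0,0,0,0]]])

```text
t: 15.58
tool_pos: [0.6196, 0.1396, 0.0622]
orientation: [-0.003, 0.746, 0.666, -0.001]
contact_force: [-8.1, 5.8, 8.2]
finger_gap: 0.148
gripper_force: 30.0
```

```bash
python3 arc.py 0.1 0 1
```

```text
t 15.58 pos [0.6196 0.1396 0.0622] ang 1.4566 gap 0.148 F [-8.1  5.8  8.2] tilt [ 0.0022 -0.0054 -1.    ]
[-0.0006, -0.0003, 0.0012] -0.0114
```

At home against the stop. Release, lift, clear away and check.

Call:
send_rows(steps=[[[0.5,0,0,0,0],[0.5,0,0,0,0],[0.5,0,0,0,0],[0.5,0,0,0,0],[0.5,0,0,0,0],[0.5,0,0,-0.04,0],[0.5,0,0,-0.08,0],[0.5,0,0,-0.12,0]]])

```text
t: 16.25
tool_pos: [0.6207, 0.1371, 0.1814]
orientation: [-0.001, 0.747, 0.665, -0.001]
contact_force: [2.0, 0.6, -0.1]
finger_gap: 0.498
gripper_force: 0.0
```

Call:
send_rows(steps=[[[0.5,-0.32,0,-0.04,0],[0.5,-0.32,0,-0.04,0],[0.5,-0.32,0,-0.04,0],[0.5,-0.32,0,-0.04,0],[0.5,-0.32,0,-0.04,0],[0.5,-0.32,0,-0.04,0],[0.5,-0.32,0,-0.04,0],[0.5,-0.32,0,-0.04,0]]])

```text
t: 16.92
tool_pos: [0.5841, -0.1838, 0.2219]
orientation: [0.001, 0.747, 0.665, -0.0]
contact_force: [-0.0, -0.0, -0.2]
finger_gap: 0.498
gripper_force: 0.0
```

Call:
send_rows(steps=[[[0.5,-0.1,0,0,0],[0.5,-0.1,0,0,0],[0.5,-0.1,0,0,0],[0.5,-0.1,0,0,0]]])

```text
t: 17.25
tool_pos: [0.5723, -0.2836, 0.221]
orientation: [0.0, 0.748, 0.663, -0.0]
contact_force: [0.0, 0.8, 0.3]
finger_gap: 0.499
gripper_force: 0.0
```

```bash
python3 - <<'E'
from h import *
rows([])
b=snap("top","t5")
cv2.imwrite("pics/c5.png",cv2.resize(b[150:240,222:322,::-1],None,fx=6,fy=6,interpolation=cv2.INTER_CUBIC))
E
```

```text
t 17.25 pos [ 0.5723 -0.2836  0.221 ] ang 1.4508 gap 0.499 F [0.  0.8 0.3] tilt [-8.e-04 -3.e-04 -1.e+00]
```

View pics/c5.png

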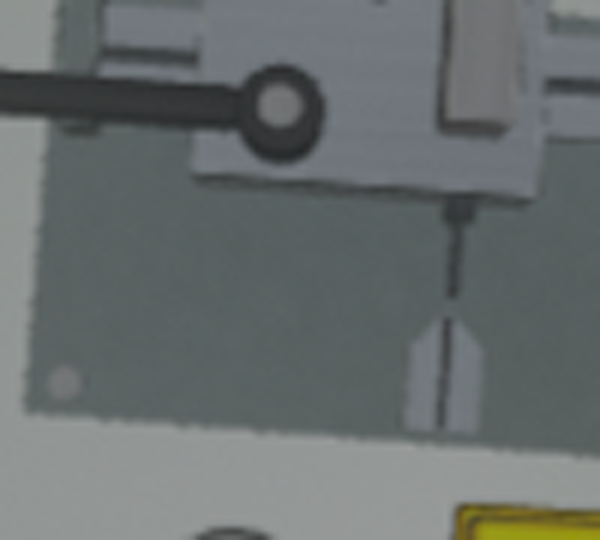

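The pointer tip is at crop px (453,297) and the line tip at (448,318), unchanged from before clamping. The lever points along the rail at the same slope as at the start (about 0.05), so it is home. The gripper touches nothing. Handing in.

```bash
python3 -c "
from plant import arm; print(arm.job_done())"
```

```text
the job is handed in; nothing more can be done
None
```

The carriage is clamped with its pointer about 1 mm or less from the scribed line, by my top-camera measurement. The lever is home, the gripper touched none of the loose parts on its way, and the job is handed in (no verdict was returned).

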